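# Bring the folding rulers to the front of the counter spinner

### The job

Turn the counter-top display spinner so that the folding rulers face the front: push on one of its wire arms with a finger until the arm with the ruler packs points straight out over the price-ticket holder on the base, and leave it at rest there. Push gently on the bare wire, not on the hanging packs; grip nothing, lift nothing, and do not shift the stand or the things around it.

Things in the scene. Friction and masses are not known exactly. Their poses are not given: they have to be found in the camera images.
- stand: Counter-top spinner's stand: white steel disc, 250 mm across, 9 mm thick, about 2.6 kg, standing loose on the counter, with a 20 mm post. Origin: centre of the disc's underside; z is the axis on which the top turns; x points to the FRONT of the stand, where the ticket holder is.
- hub (a point): Centre of the turning hub, on the axis, 270 mm above the counter at the level of the wires. Hub 44 mm across, its cap's top 291 mm high, nothing higher. Four level wire arms, 6 mm thick, 90 degrees apart, reach 138 mm from the axis and end in a 13 mm upturn. Packs 70 to 74 mm wide hang on each from 63 to 92 mm out; from 95 to 132 mm the wire is bare: push there.
- ticket_holder (a point): The small tilted clear plastic price-ticket holder (74 mm wide, with a blank white ticket) on the front edge of the disc, 108 mm from the axis, 30 mm above the counter: it marks the front of the stand.
- rotor (a joint): Angle of the hub and arms on the stand, rad, growing counter-clockwise seen from above; 0 when the ruler arm is exactly over the ticket holder. It turns without end either way, with a drag of about 0.09 N m (0.8 N at the arm's end), and stays where it is left.
- ruler_arm_tip (a point): End of the wire arm that carries the folding rulers, on the wire, 135 mm from the axis, 270 mm above the counter. A folding ruler is two 150 mm clear-white legs in a narrow V below a round joint 40 mm across, on a navy card 74 by 212 mm, the longest packs on the spinner. All packs swing a little about their wire.
- pens_arm_tip (a point): End of the arm with ballpoint pens (rows of seven thin upright pens on navy cards 70 by 165 mm); next arm counter-clockwise after the rulers. 135 mm from the axis.
- highlighter_arm_tip (a point): End of the arm with highlighters (four thick stubby pens on a navy card 74 by 130 mm), opposite the rulers. 135 mm from the axis.
- scissors_arm_tip (a point): End of the arm with scissors (steel blades, two black finger loops, on navy cards 72 by 158 mm); next arm clockwise after the rulers. 135 mm from the axis.
- ruler_packs: The ruler packs on their arm (swing about the wire); origin on the turning axis at the height of the wire, x along the arm. Not to be pressed on.
- pen_packs: The ballpoint packs on their arm; origin on the turning axis at the height of the wire, x along the arm. Not to be pressed on.
- highlighter_packs: The highlighter pack on its arm; origin on the turning axis at the height of the wire, x along the arm. Not to be pressed on.
- scissor_packs: The scissor packs on their arm; origin on the turning axis at the height of the wire, x along the arm. Not to be pressed on.
- pen_tub: Bystander: loose grey tub of pens, 74 mm across, 141 mm high over the pens. Origin: centre of the underside. Leave it alone.
- glue_stick: Bystander: loose upright glue stick, 31 mm across, 92 mm high. Origin: centre of the underside. Leave it alone.
- notebook: Bystander: loose dark green hardback notebook lying flat, 150 by 212 by 16 mm. Origin: centre of the underside. Leave it alone.

How it is judged (in metres and radians):
At the end, for the whole second after the job is handed in: The ruler arm points over the ticket holder: the arm's end lies within 19 mm (8 degrees) to either side of the stand's front line; the spinner is at rest, and stand and bystanders are within 15 mm of where they stood, the stand upright (x of ruler_arm_tip in the frame of stand above 0.1 m and y of ruler_arm_tip in the frame of stand between -0.019 and 0.019 m and velocity of joint rotor between -0.05 and 0.05 rad/s and distance of each of stand, pen_tub, glue_stick, notebook from where it was at the start of the episode below 0.015 m and angle between stand's own z axis and vertical below 0.05 rad); the robot touches nothing.
It fails at once if the stand was shoved more than 15 mm, lifted or tipped (distance of stand from where it was at the start of the episode above 0.015 m or height (world z) of stand above 0.008 m or angle between stand's own z axis and vertical above 0.08 rad).
It fails at once if the spinner was gripped or pushed roughly (over 15 N) (contact force between the fingers and stand above 15 N).
It fails at once if a hanging pack was pressed on (over 2 N) (contact force between any of the fingers, the arm and ruler_packs above 2 N or contact force between any of the fingers, the arm and pen_packs above 2 N or contact force between any of the fingers, the arm and highlighter_packs above 2 N or contact force between any of the fingers, the arm and scissor_packs above 2 N).
It fails at once if a bystander was moved more than 15 mm (distance of any of pen_tub, glue_stick, notebook from where it was at the start of the episode above 0.015 m).
It also fails if it takes over 48 s, if anything falls off the work surface, if the arm or the gripper's body presses on something with over 40 N, if the wrist force passes 120 N, or if a joint passes its speed limit or range.

### The arm

A 7-joint arm with a two-finger parallel gripper is mounted at the origin on the work surface. World frame = base frame: x ahead of the robot, y to its left, z up, the work surface at z = 0. Lengths are in m, angles in degrees, forces in N, time in s.
With the tool pointing down it reaches from about 0.425 to 0.875 m from the base axis. Payload 4.7 kg.
Tool frame: the origin (TCP) lies between the finger pads; the fingertips stand 8 mm ahead of it and the grasp point (between the pads) lies 11 mm behind it; z points along the fingers, y is the line along which they close (so a half turn about z gives the same grasp; the last joint's range is limited). The gripper opens to 87 mm and grips with 3 to 60 N. Pads are 19 mm wide; open, the fingers measure 117 mm over their backs; the gripper's body (75 mm by 190 mm) begins 51 mm behind the grasp point.
Start: joints at [74.49, 18.392, -4.016, 83.108, 1.295, 78.541, -3.26], TCP at [0.183, -0.624, 0.231] pointing down, gripper open.
Joint ranges: [-163.93, 163.93], [-17.29, 119.83], [-79.2, 71.16], [3.27, 140.29], [-89.18, 269.18], [5.43, 117.66], [-154.24, 154.24]. Speed limits (degrees/s): [147.25, 147.25, 180, 180, 180, 180, 180].

### API

Orientations are given as [roll, pitch, yaw] about the fixed x, y, z axes, in that order (R = Rz(yaw) Ry(pitch) Rx(roll)).
In Python, from cell import env, viewer gives the robot as it stands. The module is installed in compiled form; this text tells all that it offers.
- The arm moves only by the tool arm_command, never from a script. Its argument "series" is a list of rows, each a list of 2 entries, a list of its own where there are three numbers: the shift along the tool's x, y, z in mm, then the turn about the tool's z in rad. A call has exactly 5 rows; each row is the pose to reach, as a shift and turn from the pose commanded when the call began, along the tool's axes at that moment; what a row does not reach only later rows make up. A row lasts 1/10 s, in which the tool goes at most 50 mm and 8.59 degrees, less where a joint would pass 70% of its speed; a pose out of reach is approached as far as the arm can. A call with a gripper value outside its range is refused whole. "grip" is the gripper command: -1 is fully open, 1 is shut, values between are in proportion, set as the call begins (left out, the last holds). The fingers move at their own pace and stop on an object; "grip_force" is the grip in N (left out, the last holds). Time passes only in rows, so rows that repeat a pose let the fingers close, or fill a call up. It gives the time, the measured TCP pose, the force, the opening and the grip force at its end, in the units of the state.
- env.get_obs(): the state, without advancing time (a new reading comes with each control period).
- viewer.read_camera(name): name is "side" or "top" or "wrist"; returns (picture, depth): 480x640x3 uint8, blue, green, red; 480x640 float32, m along the optical axis (not along the pixel's ray), 0 where there is no reading.
- viewer.calibration(name): a dict with "K" (3x3 intrinsics, pixels), "T" (4x4, takes a point from camera to world coordinates); the wrist camera has in their place "hand_eye" (4x4, takes a point from camera to tool coordinates, whose origin is the TCP and whose axes are the flange's). Camera axes: x right, y up, looking along -z (the intrinsics and any distortion apply to the point x, -y, -z); pixel columns grow to the right and rows downward; lengths in m; the calibration is good to about 2 mm. A picture is of the moment at which its call begins: read the wrist's pose just before it. calibration takes no time and is no camera call.
- env.sign_off(): hands the job in; it is judged then, once.
The state is a dict: "time_s": time; "qpos": joint angles; "joint_velocities": joint speeds; "effort": joint torques, N m; "tool_pos": TCP position; "tool_rot": TCP orientation; "force": force on the tool from outside, world axes, zero at the start; "wrist_torque": the same for the moment, N m; "grip_width": finger opening in m; "grasp_force": force on a finger pad.
Only numpy, scipy, OpenCV 4.12 (cv2) and the standard library are available. Lean on these libraries where they do the work, as an engineer would, in place of code of your own. Each camera call takes 0.05 s, during which the arm holds its last target. There are 200 camera calls.

## Working session

There is one attempt and no reset: what is moved stays moved. The work goes in short steps, Python scripts to look and compute and a tool call to move; the robot and the scene stay as the last step left them, time stands still between calls to the robot, and variables do not carry over. Pictures are saved under pics/ and viewed, at most 10 in all, crops included, and the job is handed in when it is done.

Besides the shell and the picture viewer there is one more tool, called after ">>>" as a command line: name --argument value ..., lists and objects as JSON in quotes. arm_command: Moves the arm, as the interface text tells. Its arguments: {"type":"object","properties":{"series":{"type":"array"},"grip":{"type":"number"},"grip_force":{"type":"number"}},"required":["series"]}

```bash
mkdir -p pics; python3 - <<'E'
from cell import env, viewer
import cv2, numpy as np
o=env.get_obs()
for k,v in o.items(): print(k,np.round(v,3).tolist())
for n in ("side","top"):
    p,d=viewer.read_camera(n); cv2.imwrite(f"pics/{n}0.png",p); np.save(f"{n}0_d.npy",d); np.save(f"{n}0_p.npy",p)
    c=viewer.calibration(n); print(n,np.round(c["K"],1).tolist(),np.round(c["T"],3).tolist(),[k for k in c])
c=viewer.calibration("wrist");print(c)
E
```

```text
time_s 0.0
qpos [74.492, 18.438, -4.013, 83.174, 1.296, 78.54, -3.259]
joint_velocities [0.009, -0.057, 0.053, -0.057, 0.042, -0.011, -0.012]
effort [-0.001, -49.129, -0.404, -31.253, -0.064, 0.044, 0.0]
tool_pos [0.182, -0.623, 0.229]
tool_rot [-179.894, 0.007, 16.316]
force [0.64, 0.517, -0.18]
wrist_torque [-0.0, -0.005, -0.041]
grasp_force 0.0
grip_width 0.087
side [[514.5, 0.0, 329.1], [0.0, 514.5, 238.1], [0.0, 0.0, 1.0]] [[-0.949, 0.147, -0.28, 0.305], [-0.316, -0.49, 0.813, 0.808], [-0.017, 0.859, 0.511, 0.698], [0.0, 0.0, 0.0, 1.0]] ['K', 'T']
top [[601.4, 0.0, 322.5], [0.0, 601.4, 241.4], [0.0, 0.0, 1.0]] [[-0.01, 0.982, -0.19, 0.358], [-1.0, -0.012, -0.01, 0.001], [-0.012, 0.189, 0.982, 1.326], [0.0, 0.0, 0.0, 1.0]] ['K', 'T']
{'K': array([[415.48446995,   0.        , 323.9692275 ],
       [  0.        , 415.48446995, 238.76907909],
       [  0.        ,   0.        ,   1.        ]]), 'hand_eye': array([[ 6.06324027e-04,  9.52967046e-01,  3.03073326e-01,
         8.39589041e-02],
       [ 9.99999375e-01, -8.62522673e-04,  7.11484705e-04,
         4.40164903e-04],
       [ 9.39429093e-04,  3.03072705e-01, -9.52966974e-01,
        -1.55651675e-01],
       [ 0.00000000e+00,  0.00000000e+00,  0.00000000e+00,
         1.00000000e+00]])}
```

View pics/side0.png

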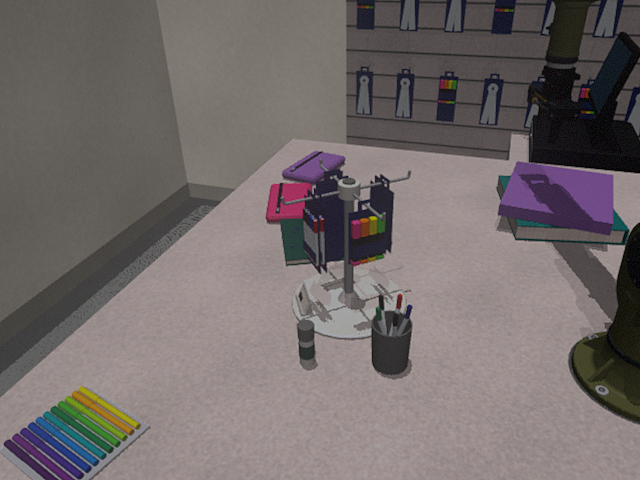

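View pics/top0.png

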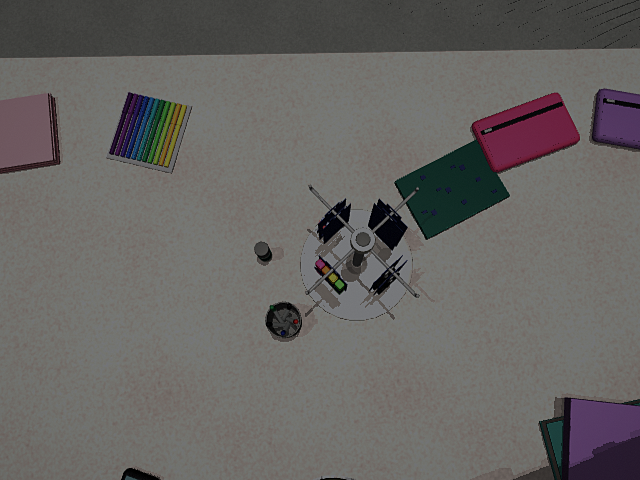

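```bash
cat > h.py <<'E'
import numpy as np
from cell import env, viewer
def ray(n,u,v):
    c=viewer.calibration(n);K,T=c["K"],c["T"]
    d=T[:3,:3]@np.array([(u-K[0,2])/K[0,0],-(v-K[1,2])/K[1,1],-1]); return T[:3,3],d
def onz(n,u,v,z):
    o,d=ray(n,u,v); return o+d*(z-o[2])/d[2]
def proj(n,p):
    c=viewer.calibration(n);K,T=c["K"],c["T"]
    q=T[:3,:3].T@(np.array(p)-T[:3,3]); return K[0,0]*q[0]/-q[2]+K[0,2], -K[1,1]*q[1]/-q[2]+K[1,2]
E
python3 - <<'E'
from h import *
import cv2
t=np.load("top0_p.npy")[170:340,280:440]; s=np.load("side0_p.npy")[155:380,260:440]
f=lambda a,k:cv2.convertScaleAbs(cv2.resize(a,None,fx=k,fy=k,interpolation=cv2.INTER_CUBIC),alpha=1.5)
a=f(t,2.5);b=f(s,2.2)
c=np.zeros((max(a.shape[0],b.shape[0]),a.shape[1]+b.shape[1],3),np.uint8);c[:a.shape[0],:a.shape[1]]=a;c[:b.shape[0],a.shape[1]:]=b
cv2.imwrite("pics/crop.png",c);print(c.shape)
h=onz("top",363,240,.291);print("hub",h)
for n,u,v in [("pens",311,188),("ruler",418,189),("hl",308,293),("sc",417,296)]:
    p=onz("top",u,v,.28);q=p-h;print(n,p.round(3),np.hypot(*q[:2]).round(3),np.degrees(np.arctan2(q[1],q[0])).round(1))
print("disc",onz("top",356.5,265,.009),onz("top",301,265,.009),onz("top",412,265,.009))
print("glue",onz("top",262,245,.092),"tub",onz("top",284,319,.1))
for s in ((349,185),): print(onz("side",*s,.291))
E
```

```text
(495, 796, 3)
hub [ 0.55981141 -0.05933753  0.291     ]
pens [0.659 0.032 0.28 ] 0.134 42.6
ruler [ 0.654 -0.161  0.28 ] 0.139 -47.1
hl [0.469 0.038 0.28 ] 0.133 133.0
sc [ 0.462 -0.151  0.28 ] 0.135 -136.8
disc [ 0.5585323 -0.0601808  0.009    ] [0.5599903  0.06266292 0.009     ] [ 0.55707758 -0.18274769  0.009     ]
glue [0.59050985 0.14021296 0.092     ] tub [0.43578525 0.0932658  0.1       ]
[ 0.55330493 -0.03455535  0.291     ]
```

View pics/crop.png

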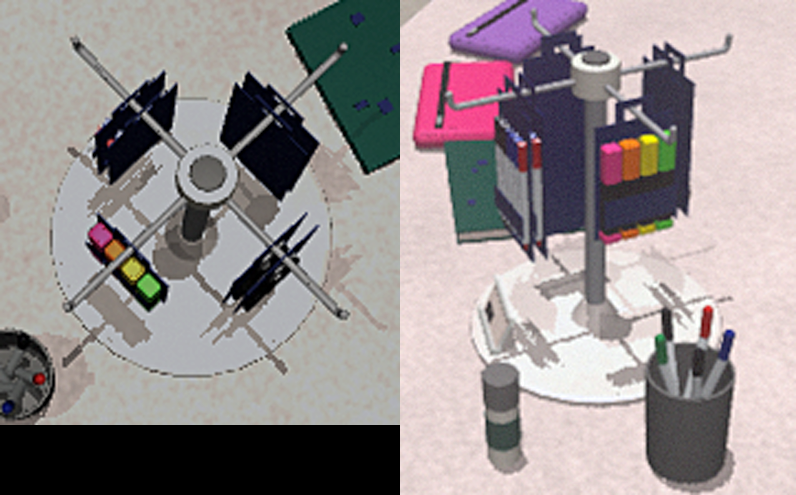

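```bash
python3 - <<'E'
from h import *
import cv2
C=np.array([.559,-.060])
print("hub in side",proj("side",[*C,.291]),"base", proj("side",[*C,.009]))
for u,v in [(301.8,298),(305,287),(302,305),(296,300)]:
    p=onz("side",u,v,.03);q=p[:2]-C;print(p.round(3),np.hypot(*q).round(3),np.degrees(np.arctan2(q[1],q[0])).round(1))
d=np.load("side0_d.npy");print(d[175:195:3,345:353:2],d[290:305:4,296:310:3])
T=viewer.calibration("side")
for u,v in [(349,184),(301,298),(390,345)]:
    o,r=ray("side",u,v);print(u,v,(o+r*d[v,u]).round(3))
d=np.load("top0_d.npy")
for u,v in [(363,240),(363,231),(330,300),(262,245),(450,190)]:
    o,r=ray("top",u,v);print(u,v,(o+r*d[v,u]).round(3))
s=np.load("side0_p.npy")[255:345,285:415]
cv2.imwrite("pics/holder.png",cv2.convertScaleAbs(cv2.resize(s,None,fx=6,fy=6,interpolation=cv2.INTER_CUBIC),alpha=1.2))
E
```

```text
hub in side (np.float64(349.92259283674935), np.float64(179.25410585415761)) base (np.float64(349.4811998147728), np.float64(297.20943913970694))
[ 0.647 -0.001  0.03 ] 0.106 33.7
[ 0.655 -0.04   0.03 ] 0.098 11.7
[0.638 0.021 0.03 ] 0.114 45.6
[0.657 0.009 0.03 ] 0.12 35.3
[[1.7319285  1.7182659  1.7193376  1.7277137 ]
 [1.0707685  0.9930015  0.991424   0.99288034]
 [0.98129576 0.97901875 0.98039013 0.97614837]
 [0.9763592  0.9744499  0.9776373  0.97691995]
 [0.96894455 0.9714774  0.967044   0.96934587]
 [0.9737107  0.9735347  0.9718437  0.96997595]
 [0.972487   0.9717211  0.9747691  0.97558403]] [[1.1616902 1.154396  1.1192098 1.1041263 1.0896332]
 [1.1332765 1.1320331 1.114726  1.0963442 1.0722404]
 [1.12939   1.1202438 1.1047257 1.0908924 1.0637959]
 [1.1169659 1.1094074 1.1008853 1.0860627 1.068931 ]]
349 184 [ 0.557 -0.049  0.286]
301 298 [ 0.653 -0.009  0.023]
390 345 [0.429 0.131 0.073]
363 240 [ 0.56  -0.059  0.29 ]
363 231 [ 0.577 -0.06   0.287]
330 300 [ 0.482 -0.001  0.004]
262 245 [0.591 0.141 0.088]
450 190 [ 0.727 -0.275  0.011]
```

View pics/holder.png

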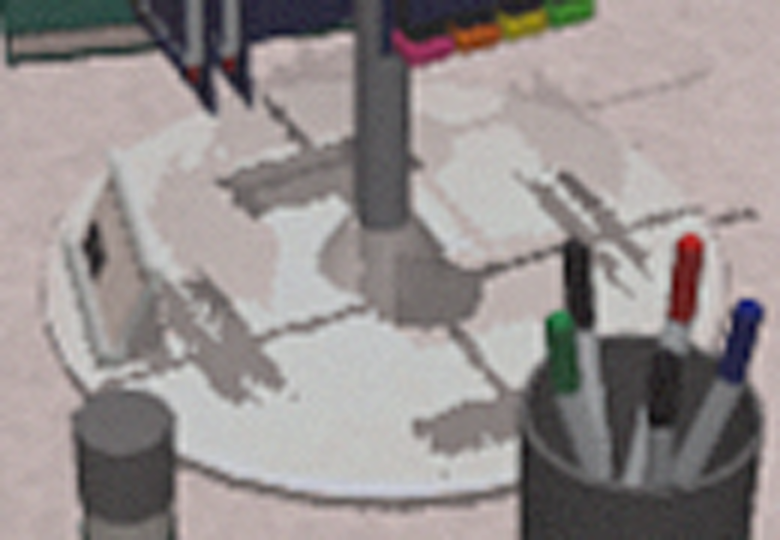

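```bash
python3 - <<'E'
from h import *
C=np.array([.559,-.060])
a=np.radians(np.arange(0,360,2))
P=np.array([proj("side",[C[0]+.125*np.cos(t),C[1]+.125*np.sin(t),.009]) for t in a])
print("disc u",P[:,0].min(),P[:,0].max(),"v max",P[:,1].max(),"crop:",(P[:,0].min()-285)*6,(P[:,0].max()-285)*6,(P[:,1].max()-255)*6)
for dv in (0,-2):
    L=[onz("side",285+x/6,255+y/6+dv,z)[:2]-C for x,y,z in [(70,245,.012),(110,360,.012),(115,160,.048),(155,285,.048),(112,262,.03)]]
    for i in(0,2):
        e=L[i+1]-L[i];m=(L[i]+L[i+1])/2
        print(dv,"len",np.hypot(*e).round(3),"normal",np.degrees(np.arctan2(-e[0],e[1])).round(1),"mid",np.hypot(*m).round(3),np.degrees(np.arctan2(m[1],m[0])).round(1))
    print("ctr",np.hypot(*L[4]).round(3),np.degrees(np.arctan2(L[4][1],L[4][0])).round(1))
E
```

```text
disc u 292.4531617649926 406.9857142583749 v max 335.6080474437941 crop: 44.71897058995569 731.9142855502495 483.64828466276447
0 len 0.069 normal 33.2 mid 0.111 33.8
0 len 0.075 normal 31.2 mid 0.095 37.1
ctr 0.103 35.6
-2 len 0.069 normal 33.1 mid 0.11 30.2
-2 len 0.076 normal 31.2 mid 0.093 32.9
ctr 0.101 31.8
```

>>> arm_command --series '[[[30,-21,-23],0],[[60,-42,-46],0],[[90,-63,-69],0],[[120,-84,-92],0],[[150,-105,-115],0]]' --grip 1 --grip_force 10

```text
time_s: 0.6
tool_pos: [0.2977, -0.4794, 0.3461]
tool_rot: [-180.0, 0.0, 16.3]
force: [0.7, -0.8, -0.5]
grip_width: 0.0549
grasp_force: 0.0
```

>>> arm_command --series '[[[40,-28,0],0],[[80,-56,0],0],[[120,-84,0],0],[[160,-112,0],0],[[200,-140,0],0]]'

```text
time_s: 1.1
tool_pos: [0.4504, -0.2886, 0.3453]
tool_rot: [180.0, 0.0, 16.3]
force: [0.4, -0.5, -0.3]
grip_width: 0.0145
grasp_force: 0.0
```

>>> arm_command --series '[[[40,-28,0],0],[[80,-56,0],0],[[120,-84,0],0],[[160,-112,0],0],[[200,-140,0],0]]'

```text
time_s: 1.6
tool_pos: [0.603, -0.0983, 0.3452]
tool_rot: [180.0, 0.0, 16.3]
force: [0.5, -0.2, 0.4]
grip_width: 0.0003
grasp_force: 0.0
```

>>> arm_command --series '[[[30,-20,0],-0.1],[[60,-40,0],-0.2],[[90,-60,0],-0.3],[[93,-61,0],-0.4],[[93,-61,0],-0.465]]'

```text
time_s: 2.1
tool_pos: [0.6748, -0.0129, 0.3441]
tool_rot: [-179.9, 0.0, 43.4]
force: [0.9, -0.3, 0.0]
grip_width: 0.0003
grasp_force: 0.0
```

Look with the wrist camera: check arm, finger and ticket holder from near.

```bash
cat >> h.py <<'E'
from scipy.spatial.transform import Rotation as Ro
def wcal(o):
    T=np.eye(4);T[:3,:3]=Ro.from_euler("xyz",o["tool_rot"],degrees=True).as_matrix();T[:3,3]=o["tool_pos"]
    c=viewer.calibration("wrist");return c["K"],T@c["hand_eye"]
def wonz(o,u,v,z):
    K,T=wcal(o);d=T[:3,:3]@np.array([(u-K[0,2])/K[0,0],-(v-K[1,2])/K[1,1],-1]);return T[:3,3]+d*(z-T[2,3])/d[2]
def wproj(o,p):
    K,T=wcal(o);q=T[:3,:3].T@(np.array(p)-T[:3,3]);return round(K[0,0]*q[0]/-q[2]+K[0,2]),round(K[1,1]*q[1]/q[2]+K[1,2])
E
python3 - <<'E'
from h import *
import cv2
o=env.get_obs();p,d=viewer.read_camera("wrist");np.save("w1_d.npy",d);cv2.imwrite("pics/w1.png",cv2.convertScaleAbs(p,alpha=1.3));print(o["tool_pos"],o["tool_rot"])
C=[.559,-.06]
for n,r,a,z in [("hub",0,0,.291),("pens",.138,42.9,.28),("rul",.138,-47.1,.28),("tick",.108,32,.03)]:
    t=np.radians(a);print(n,wproj(o,[C[0]+r*np.cos(t),C[1]+r*np.sin(t),z]))
E
```

```text
[ 0.67477043 -0.01287306  0.34407658] [-1.79861935e+02  2.94580214e-02  4.33525735e+01]
hub (251, 443)
pens (243, 226)
rul (466, 432)
tick (304, 193)
```

View pics/w1.png

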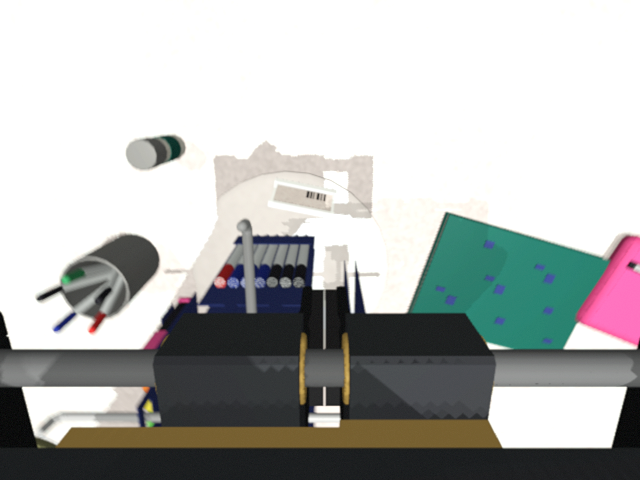

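```bash
python3 - <<'E'
from h import *
o=env.get_obs();C=np.array([.559,-.06])
for uv in ([(272,181),(334,194)],[(269,207),(332,213)]):
  for z in (.012,.048):
    L=[wonz(o,*x,z)[:2]-C for x in uv];e=L[1]-L[0];m=(L[0]+L[1])/2
    print(uv,z,"len",np.hypot(*e).round(3),"normal",np.degrees(np.arctan2(e[0],-e[1])).round(1),"mid r",np.hypot(*m).round(3),np.degrees(np.arctan2(m[1],m[0])).round(1))
m=wonz(o,302,198,.03)[:2]-C;print("ctr",np.hypot(*m),np.degrees(np.arctan2(m[1],m[0])))
d=np.load("w1_d.npy");print("tip px",wproj(o,o["tool_pos"]+np.array([0,0,-.008])))
K=viewer.calibration("wrist");H=K["hand_eye"];K=K["K"]
for v in (320,345,370,400,420,440):
    r=[]
    for u in (170,200,240,280,305,325,345,370,410,450,480):
        p=H@np.array([(u-K[0,2])/K[0,0]*d[v,u],-(v-K[1,2])/K[1,1]*d[v,u],-d[v,u],1]);r.append(tuple((p[:3]*1000).round().astype(int).tolist()))
    print(v,r)
E
```

```text
[(272, 181), (334, 194)] 0.012 len 0.075 normal 31.4 mid r 0.11 32.5
[(272, 181), (334, 194)] 0.048 len 0.069 normal 31.4 mid r 0.117 32.2
[(269, 207), (332, 213)] 0.012 len 0.076 normal 37.8 mid r 0.082 31.3
[(269, 207), (332, 213)] 0.048 len 0.071 normal 37.8 mid r 0.091 31.2
ctr 0.10099098710260729 31.888360555591007
tip px (323, 308)
320 [(-79, -123, 141), (38, -27, -72), (38, -18, -73), (38, -9, -72), (11, -6, -23), (84, 1, -156), (36, 5, -69), (38, 11, -72), (38, 20, -72), (38, 29, -72), (-180, 202, 326)]
345 [(38, -31, -82), (37, -25, -81), (38, -16, -82), (38, -8, -82), (33, -4, -75), (10, 1, -38), (36, 5, -80), (38, 10, -82), (38, 18, -82), (38, 26, -82), (38, 32, -82)]
370 [(36, -29, -87), (35, -23, -87), (35, -16, -87), (35, -8, -87), (31, -3, -81), (31, 1, -81), (33, 5, -84), (36, 9, -88), (36, 17, -87), (36, 24, -88), (36, 30, -88)]
400 [(29, -30, -87), (28, -24, -87), (28, -16, -87), (29, -8, -87), (8, -5, -61), (-7, 1, -43), (26, 5, -84), (29, 10, -87), (28, 18, -86), (28, 26, -87), (29, 31, -87)]
420 [(24, -30, -87), (24, -24, -87), (23, -16, -87), (24, -8, -88), (3, -5, -63), (-114, 1, 70), (24, 5, -88), (24, 10, -88), (25, 18, -88), (24, 26, -87), (23, 32, -87)]
440 [(24, -29, -92), (25, -22, -93), (24, -15, -93), (24, -8, -93), (24, -3, -92), (24, 1, -93), (24, 5, -92), (25, 9, -93), (25, 17, -93), (24, 24, -92), (23, 30, -92)]
```

>>> arm_command --series '[[[-1,0,15],0],[[-2,0,35],0],[[-3,0,55],0],[[-3,0,72],0],[[-3,0,80],0]]'

```text
time_s: 2.65
tool_pos: [0.6712, -0.0179, 0.2632]
tool_rot: [-179.9, 0.2, 42.9]
force: [-1.2, -0.0, 0.3]
grip_width: 0.0006
grasp_force: 0.0
```

>>> arm_command --series '[[[0,-5,0],0],[[0,-10,0],0],[[0,-14,0],0],[[0,-18,0],0],[[0,-21,0],0]]'

```text
time_s: 3.15
tool_pos: [0.6578, -0.0012, 0.2663]
tool_rot: [179.9, -0.0, 43.0]
force: [-0.1, 1.1, -0.5]
grip_width: 0.0003
grasp_force: 0.0
```

>>> arm_command --series '[[[1,-6,0],-0.052],[[2,-12,0],-0.105],[[2.4,-18,0],-0.157],[[2.5,-24,0],-0.209],[[2.4,-30,0],-0.262]]'

```text
time_s: 3.65
tool_pos: [0.6394, 0.0218, 0.2659]
tool_rot: [179.9, -0.0, 58.1]
force: [1.0, -0.1, -0.4]
grip_width: 0.0002
grasp_force: 0.4
```

```bash
cat > look.py <<'E'
from h import *
import cv2,sys
o=env.get_obs();p,d=viewer.read_camera("wrist");cv2.imwrite(f"pics/{sys.argv[1]}.png",cv2.convertScaleAbs(p,alpha=1.3))
q=o["tool_pos"][:2]-np.array([.559,-.06]);y=np.radians(o["tool_rot"][2])
print(o["force"],"yaw",o["tool_rot"][2],"R",q@[np.cos(y),np.sin(y)],"t",q@[np.sin(y),-np.cos(y)],"z",o["tool_pos"][2])
for a in range(45,140,5):
    t=np.radians(a);print(a,wproj(o,[.559+.138*np.cos(t),-.06+.138*np.sin(t),.28]),end=" ")
E
python3 look.py w2
```

```text
[ 0.97071403 -0.08359037 -0.39787715] yaw 58.07584343304098 R 0.11198731271508734 t 0.02497189069730604 z 0.2658994271768935
45 (340, 281) 50 (308, 275) 55 (275, 272) 60 (242, 272) 65 (209, 274) 70 (178, 279) 75 (147, 287) 80 (118, 296) 85 (91, 308) 90 (66, 322) 95 (44, 338) 100 (24, 355) 105 (7, 374) 110 (-7, 393) 115 (-18, 413) 120 (-27, 433) 125 (-33, 454) 130 (-36, 474) 135 (-36, 495)
```

View pics/w2.png

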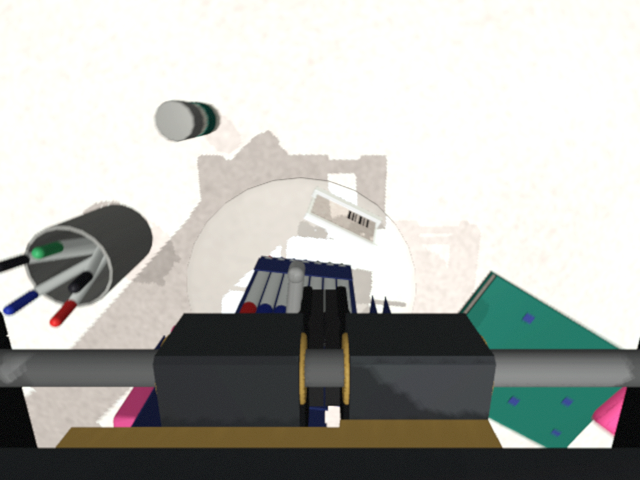

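>>> arm_command --series '[[[1,-6,0],-0.052],[[2,-12,0],-0.105],[[2.4,-18,0],-0.157],[[2.5,-24,0],-0.209],[[2.4,-30,0],-0.262]]'

```text
time_s: 4.2
tool_pos: [0.6152, 0.0397, 0.2659]
tool_rot: [179.9, 0.0, 73.0]
force: [0.9, -0.7, -0.5]
grip_width: 0.0005
grasp_force: 0.4
```

>>> arm_command --series '[[[1,-6,0],-0.052],[[2,-12,0],-0.105],[[2.4,-18,0],-0.157],[[2.5,-24,0],-0.209],[[2.4,-30,0],-0.262]]'

```text
time_s: 4.7
tool_pos: [0.5872, 0.0506, 0.2659]
tool_rot: [179.9, 0.0, 88.0]
force: [1.0, -0.9, 0.8]
grip_width: 0.0008
grasp_force: 0.4
```

>>> arm_command --series '[[[1,-6,0],-0.052],[[2,-12,0],-0.105],[[2.4,-18,0],-0.157],[[2.5,-24,0],-0.209],[[2.4,-30,0],-0.262]]'

```text
time_s: 5.2
tool_pos: [0.5574, 0.0539, 0.2659]
tool_rot: [179.9, 0.1, 103.1]
force: [-0.2, -0.7, 0.1]
grip_width: 0.0003
grasp_force: 0.4
```

```bash
python3 look.py w3
```

```text
[-0.21985569 -0.65940171  0.07837298] yaw 103.05019759244026 R 0.11133757991937114 t 0.024136518659045206 z 0.26592119269968395
45 (548, 416) 50 (535, 396) 55 (520, 376) 60 (501, 357) 65 (480, 340) 70 (457, 324) 75 (431, 309) 80 (403, 297) 85 (373, 286) 90 (342, 278) 95 (310, 273) 100 (277, 270) 105 (244, 269) 110 (212, 272) 115 (180, 277) 120 (149, 284) 125 (120, 294) 130 (93, 306) 135 (68, 320)
```

View pics/w3.png

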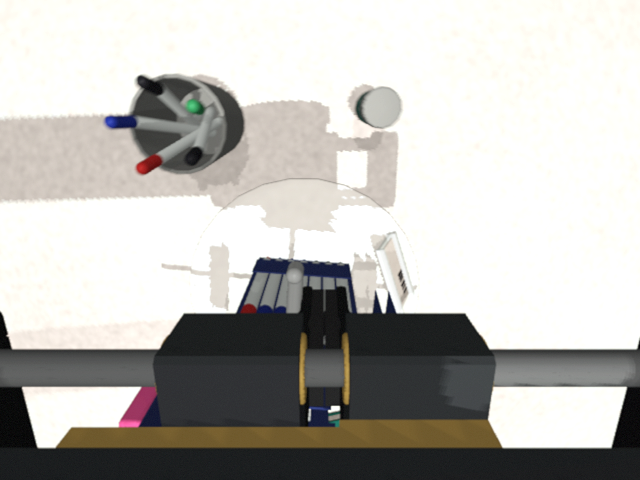

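>>> arm_command --series '[[[1,-6,0],-0.052],[[2,-12,0],-0.105],[[2.4,-18,0],-0.157],[[2.5,-24,0],-0.209],[[2.4,-30,0],-0.262]]'

```text
time_s: 5.75
tool_pos: [0.5277, 0.0497, 0.2659]
tool_rot: [179.9, 0.1, 118.0]
force: [0.3, -0.1, 0.6]
grip_width: 0.0004
grasp_force: 0.4
```

>>> arm_command --series '[[[0.8,-4,0],-0.035],[[1.4,-8,0],-0.07],[[1.9,-12,0],-0.105],[[2.2,-16,0],-0.14],[[2.4,-19,0],-0.169]]'

```text
time_s: 6.25
tool_pos: [0.5098, 0.0429, 0.266]
tool_rot: [179.9, 0.1, 127.7]
force: [0.2, -0.4, 0.3]
grip_width: 0.0004
grasp_force: 0.4
```

```bash
python3 look.py w4
```

```text
[ 0.22976523 -0.41027508  0.31635639] yaw 127.66619691371025 R 0.11152012814536409 t 0.023994473333342856 z 0.2659731469638348
45 (572, 517) 50 (572, 497) 55 (570, 476) 60 (565, 456) 65 (558, 435) 70 (548, 414) 75 (535, 394) 80 (519, 375) 85 (501, 356) 90 (479, 339) 95 (456, 323) 100 (430, 308) 105 (401, 296) 110 (372, 286) 115 (340, 278) 120 (308, 273) 125 (275, 270) 130 (242, 270) 135 (210, 272)
```

View pics/w4.png

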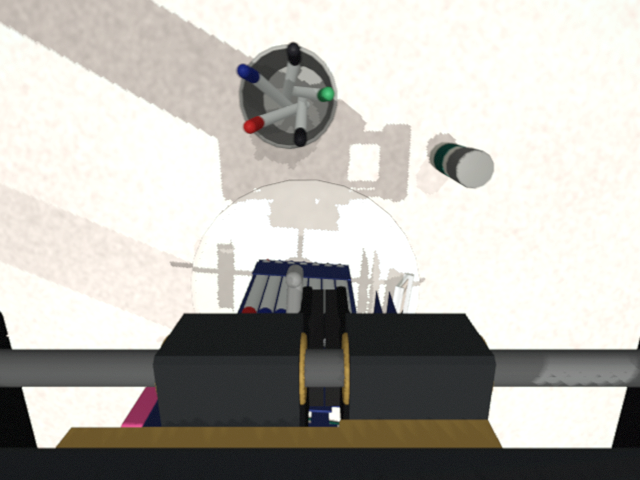

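>>> arm_command --series '[[[0,3,0],0],[[0,9,0],0],[[0,16,0],0],[[0,22,0],0],[[0,25,0],0]]'

```text
time_s: 6.8
tool_pos: [0.5298, 0.0593, 0.2653]
tool_rot: [180.0, -0.1, 127.8]
force: [0.1, 0.2, -0.1]
grip_width: 0.0002
grasp_force: 0.0
```

>>> arm_command --series '[[[0,0,-10],0],[[0,0,-35],0],[[0,0,-65],0],[[0,0,-95],0],[[0,0,-110],0]]'

```text
time_s: 7.3
tool_pos: [0.53, 0.0586, 0.379]
tool_rot: [179.8, 0.1, 127.7]
force: [0.0, 0.7, -1.1]
grip_width: 0.0003
grasp_force: 0.0
```

>>> arm_command --series '[[[40,0,-10],0],[[80,0,-20],0],[[120,0,-30],0],[[160,0,-30],0],[[200,0,-30],0]]'

```text
time_s: 7.8
tool_pos: [0.4058, 0.2181, 0.4065]
tool_rot: [179.9, 0.1, 127.7]
force: [-0.9, 0.1, 0.3]
grip_width: 0.0004
grasp_force: 0.0
```

```bash
python3 - <<'E'
from h import *
import cv2
print(env.get_obs()["tool_pos"])
p,d=viewer.read_camera("top");s,_=viewer.read_camera("side");w,_=viewer.read_camera("wrist");o=env.get_obs()
f=lambda a,k:cv2.convertScaleAbs(cv2.resize(a,None,fx=k,fy=k,interpolation=cv2.INTER_CUBIC),alpha=1.5)
a=f(p[170:340,280:440],2.5);b=f(s[155:380,260:440],2.2)
c=np.zeros((495,796,3),np.uint8);c[:a.shape[0],:400]=a;c[:b.shape[0],400:]=b;cv2.imwrite("pics/end.png",c)
C=[.559,-.06]
for ang in (24,28,32,36,40):
    t=np.radians(ang);u,v=proj("top",[C[0]+.138*np.cos(t),C[1]+.138*np.sin(t),.28]);x,y=proj("side",[C[0]+.138*np.cos(t),C[1]+.138*np.sin(t),.28]);print(ang,(u-280)*2.5,(v-170)*2.5,"side",(x-260)*2.2+400,(y-155)*2.2)
E
```

```text
[0.40584317 0.2181012  0.40654927]
24 126.11739126063227 9.136924073897319 side 439.6863807940978 73.94911978672155
28 114.23051585465359 14.898091005076424 side 440.2199337183263 78.68972931082263
32 102.77217040290381 21.450514229824194 side 441.55145029601744 83.44166931294376
36 91.79563253127512 28.766097485303135 side 443.6942219102019 88.18014028107085
40 81.3523878355052 36.81334345828951 side 446.6571615642154 92.87918575112764
```

View pics/end.png

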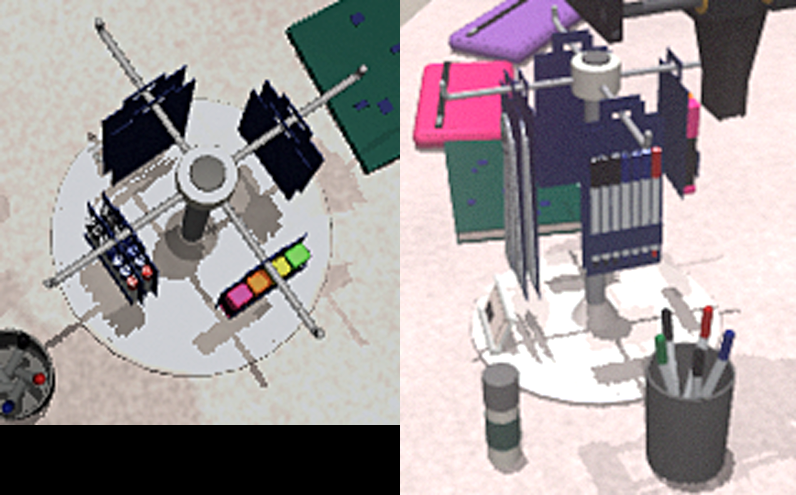

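The end view shows the ruler arm's tip at (99, 23) in the top crop, about 33°, against a front line at about 32°. The long ruler packs hang over the ticket holder, the stand and the other items have not moved, and the robot is clear.

```bash
python3 -c "
from cell import env
print(env.sign_off())"
```

```text
the job is handed in; nothing more can be done
None
```

I turned the spinner so the ruler arm points over the ticket holder, within about 1° by the cameras; it is at rest, the robot is clear, and the job is handed in (no verdict was returned).

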